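# Lift a fresh soap slab to its curing dish

### The arm

A 6-joint arm with a two-finger parallel gripper is mounted at the origin on the work surface; the furniture and walls round the work are solid. World frame = base frame: x ahead of the robot, y to its left, z up, the work surface at z = 0. Lengths are in m, angles in degrees, forces in N, time in s.
With the tool pointing down it reaches from about 0.35 to 0.925 m from the base axis. Payload 6.4 kg.
Tool frame: the origin (TCP) lies at the very end of the fingers, on their centre line; the grasp point (between the pads) lies 19 mm behind it; z points along the fingers, y is the line along which they close (so a half turn about z gives the same grasp; the last joint's range is limited). The gripper opens to 85 mm and grips with 20 to 120 N. Pads are 22 mm wide; open, the fingers measure 114 mm over their backs; the gripper's body (76 mm by 85 mm) begins 54 mm behind the grasp point. The pads swing forward as they close: fully open they stand 13 mm farther back than shut.
Start: joints at [62.332, 14.043, 89.255, -0, 76.702, -9.975], TCP at [0.198, 0.619, 0.231] pointing down, gripper open.
Joint ranges: [-179.41, 179.41], [-58.25, 129.5], [7.25, 145.43], [-54.29, 234.29], [11.92, 165.04], [-157.13, 157.13]. Speed limits (degrees/s): [147.25, 147.25, 180, 180, 180, 180].

### API

Orientations are given as [roll, pitch, yaw] about the fixed x, y, z axes, in that order (R = Rz(yaw) Ry(pitch) Rx(roll)).
In Python, from rig import ctrl gives the robot as it stands.
- The arm moves only by the tool jog_arm, never from a script. Its argument "series" is a list of rows, each an object with "fingers": the closure, from -1 (fully open) to 1 (shut); "delta_pos": the shift along the tool's x, y, z in m, a list of three; "rotation": the turn, a rotation vector about the tool's x, y, z in rad, a list of three. In form: [{"fingers": fingers, "delta_pos": [tx, ty, tz], "rotation": [rx, ry, rz]}, ...]. A call has 1 to 5 rows; each row is the pose to reach, as a shift and turn from the pose commanded when the call began, along the tool's axes at that moment; what a row does not reach only later rows make up. A row lasts 1/8 s, in which the tool goes at most 62.5 mm and 10.7 degrees, less where a joint would pass 70% of its speed; a pose out of reach is approached as far as the arm can. A call with a gripper value outside its range is refused whole. The fingers move at their own pace and stop on an object; "grip_force" is the grip in N (left out, the last holds). Time passes only in rows, so rows that repeat a pose let the fingers close. It gives the time, the measured TCP pose, the force, the opening and the grip force at its end, in the units of the state.
- ctrl.observe(): the state, without advancing time (a new reading comes with each control period).
- ctrl.get_image(name): name is "scene" or "top" or "wrist"; returns a dict with "color" (480x640x3 uint8, red, green, blue), "z_map" (480x640 float32, m along the optical axis (not along the pixel's ray), 0 where there is no reading), "camera_matrix" (3x3 intrinsics, pixels), "position" and "orientation" of the camera in the world. Camera axes: x right, y up, looking along -z (the intrinsics and any distortion apply to the point x, -y, -z); pixel columns grow to the right and rows downward; lengths in m; the calibration is good to about 2 mm. A picture is of the moment at which its call begins.
- ctrl.job_done(): hands the job in; it is judged then, once.
The state is a dict: "time": time; "joint_pos": joint angles; "qvel": joint speeds; "tau": joint torques, N m; "ee_pos": TCP position; "tcp_rot": TCP orientation; "wrist_force": force on the tool from outside, world axes, zero at the start; "torque": the same for the moment, N m; "finger_gap": finger opening in m; "grip_force": force on a finger pad.
Only numpy, scipy, OpenCV 4.12 (cv2) and the standard library are available. Lean on these libraries where they do the work, as an engineer would, in place of code of your own. Each camera call takes 0.05 s, during which the arm holds its last target. There are 200 camera calls.

### The job

The freshly cut slab of laundry soap on the cutting board is still soft, so never touch it with the gripper: take the lifter by its handle, slide the blade right under the slab while the board's stop holds it from behind, and lift it well clear of the board. Tip it gently off the blade into the empty curing dish, so that it lies flat on the ribs inside the rim, the same way up. Then lay the lifter back down flat on its blade on the table and let go, leaving the rest of the loaf, the slab already curing, the card box and the charger where they are.

Things in the scene. Friction and masses are not known exactly. Their poses are not given: they have to be found in the camera images.
- slab: the fresh soap slab, a cream block 75 (x) x 90 (y) x 16 mm, 0.1 kg, flat on the board, edges bevelled 5 mm at 45 degrees so that a 2 mm blade runs in under it. Origin: centre of its underside, z up. It slides on the steel blade at slopes over 14 to 20 degrees. Its +y side faces the board's stop, 5 to 15 mm from it, within 5 degrees of parallel.
- board: pale wooden cutting board, fixed, 200 (x) x 180 (y) mm, origin at the centre of its underside, top 12 mm above the table. Along its +y edge stands the stop, 40 mm tall, across the whole x width but for a 4 mm saw slot; its inner face is at y = +0.074. The slab lies on the -x half, the loaf on the +x half.
- dish_empty: the empty wooden curing dish, fixed: 116 (x) x 134 (y) mm outside, rim 23 mm high and 8 mm thick, so 100 x 118 mm inside; five ribs along y, their tops 11 mm above the table. Origin at the centre of its underside.
- dish_full: a second dish of the same make, which holds the slab that is already curing; the two dishes stand side by side, in either order.
- slab_done: the slab already curing in the other dish, same size as the fresh one; leave it alone.
- loaf: the rest of the soap loaf, a cream block 62 (x) x 90 (y) x 75 (z) mm on the board beside the slab, 0.45 kg; leave it alone. Origin at the centre of its underside.
- lifter: lifter, 0.13 kg: flat steel blade 95 (x) x 66 (y) x 2 mm, cranked neck, dark wooden handle. It lies (and stays) flat on the table on its blade. Origin: centre of the blade's underside, +x to the front edge, z up. The handle's axis starts at (-0.060, 0, 0.024) and rises backwards at 25 degrees for 105 mm; handle 18 mm wide (y), 24 mm deep, flat sides.
- lifter_grip (a point): point on the handle's axis 45 mm along it, at (-0.101, 0, 0.043) of the lifter: a good place to grip, across the 18 mm width
- lifter_tip (a point): middle of the blade's front edge on the underside, at (0.0475, 0, 0) of the lifter
- card_box: a small printed card box 88 x 60 x 19 mm at the left of the table; leave it alone
- charger: a small white wall charger, 46 x 42 x 42 mm, at the right of the table; leave it alone
There are look-alikes about, which are no part of the job. What is shaped like the slab but pink is not meant.

How it is judged (in metres and radians):
On the way, in this order (a step that is already met when the one before it is completed fails the run):
1. the slab rides on the blade, its underside at least 28 mm above the board, and the lifter carries it (z of slab in the frame of board above 0.04 m and contact force between lifter and slab above 0.3 N), for 0.2 s.
2. the slab lies flat on the ribs of the empty dish, inside its rim (x of slab in the frame of dish_empty between -0.025 and 0.025 m and y of slab in the frame of dish_empty between -0.025 and 0.025 m and z of slab in the frame of dish_empty below 0.0135 m and angle between slab's own z axis and vertical below 0.05 rad), for 0.2 s.
At the end, for the whole second after the job is handed in: The slab lies flat (within 3 degrees), right way up, on the ribs inside the rim of the dish that was empty (underside within 2.5 mm of the ribs, centre within 25 mm of the dish's centre each way); the lifter lies at rest on the table on its flat blade (within 6 degrees, 6 mm) (all of step 2 and height (world z) of lifter below 0.006 m and angle between lifter's own z axis and vertical below 0.1 rad and linear speed of each of slab, lifter below 0.02 m/s); the robot touches nothing.
It fails at once if the gripper touches the soft slab (contact force between any of the fingers, the arm and slab above 0.5 N).
It fails at once if the slab is flung or dropped (faster than 1 m/s, a fall of 50 mm) (linear speed of slab above 1 m/s).
It fails at once if the loaf is shoved more than 15 mm (distance of loaf from where it was at the start of the episode above 0.015 m).
It fails at once if the slab already curing is shoved more than 15 mm (distance of slab_done from where it was at the start of the episode above 0.015 m).
It fails at once if the card box or the charger is moved more than 20 mm (distance of any of card_box, charger from where it was at the start of the episode above 0.02 m).
It also fails if it takes over 69 s, if anything falls off the work surface, if the arm or the gripper's body presses on something with over 40 N, if the wrist force passes 120 N, or if a joint passes its speed limit or range.

## Working session

There is one attempt and no reset: what is moved stays moved. The work goes in short steps, Python scripts to look and compute and a tool call to move; the robot and the scene stay as the last step left them, time stands still between calls to the robot, and variables do not carry over. Pictures are saved under pics/ and viewed, at most 10 in all, crops included, and the job is handed in when it is done.

Besides the shell and the picture viewer there is one more tool, called after ">>>" as name(argument=value, ...) on one line, values as JSON. jog_arm: Moves the arm, as the interface text tells. Its arguments: {"type":"object","properties":{"series":{"type":"array","items":{"type":"object","properties":{"fingers":{"type":"number"},"delta_pos":{"type":"array","items":{"type":"number"}},"rotation":{"type":"array","items":{"type":"number"}}}}},"grip_force":{"type":"number"}},"required":["series"]}

```bash
ls; mkdir -p pics; cat > h.py <<'E'
import numpy as np, cv2
from rig import ctrl
from scipy.spatial.transform import Rotation as R
def grab(n):
    return ctrl.get_image(n)
def camR(im):
    o=np.array(im["orientation"],float)
    return o if o.shape==(3,3) else R.from_euler('xyz',o,degrees=True).as_matrix()
def cloud(im):
    K=np.array(im["camera_matrix"]);z=im["z_map"]
    v,u=np.mgrid[0:480,0:640]
    p=np.stack([(u-K[0,2])/K[0,0]*z,-(v-K[1,2])/K[1,1]*z,-z],-1)
    return p@camR(im).T+np.array(im["position"])
E
python3 - <<'E'
from h import *
print(ctrl.observe())
for n in ("top","scene"):
    im=grab(n); print(n,im["position"],im["orientation"],im["camera_matrix"],[k for k in im])
    np.savez(f"{n}.npz",**{k:im[k] for k in im})
    cv2.imwrite(f"pics/{n}.png",im["color"][:,:,::-1])
    P=cloud(im); print(P[240,320],P[400,320],P[240,100])
E
```

```text
pics
{'time': 0.0, 'joint_pos': array([ 6.23326832e+01,  1.40846149e+01,  8.93243757e+01,  1.49832076e-03,
        7.67028764e+01, -9.97469243e+00]), 'qvel': array([ 0.00949147,  0.02783052, -0.0008987 ,  0.06976255,  0.06141303,
       -0.02211197]), 'tau': array([-1.11355439e-03, -4.29492223e+01, -3.26123643e+01, -1.98349539e-04,
        5.43217830e-03,  2.29980617e-05]), 'ee_pos': array([0.19726195, 0.61876023, 0.23017982]), 'tcp_rot': array([-1.79890076e+02, -2.08122682e-02,  1.62307010e+02]), 'wrist_force': array([ 1.07499138, -0.43157432,  0.1028324 ]), 'torque': array([ 0.02059915, -0.01019744,  0.0081932 ]), 'grip_force': 0.0, 'finger_gap': 0.08566168789555283}
top [0.17871652 0.0611998  1.34415491] [ 10.93013155  -1.04074678 -90.67912932] [[459.49396371   0.         318.42186161]
 [  0.         459.49396371 242.04205231]
 [  0.           0.           1.        ]] ['color', 'z_map', 'camera_matrix', 'position', 'orientation']
[0.44284127 0.02908886 0.00683742] [0.03708774 0.04141683 0.34358037] [ 0.60321538  1.0301847  -0.76251954]
scene [-0.13902775 -0.60102722  1.06521937] [ 41.06054717   0.28905618 -40.96420822] [[486.5369617    0.         316.87642856]
 [  0.         486.5369617  237.52554739]
 [  0.           0.           1.        ]] ['color', 'z_map', 'camera_matrix', 'position', 'orientation']
[0.46479326 0.08890023 0.00186703] [ 1.52790195e-01 -2.67424394e-01  1.25560059e-04] [-0.01502133  0.50123823  0.00876547]
```

View pics/top.png

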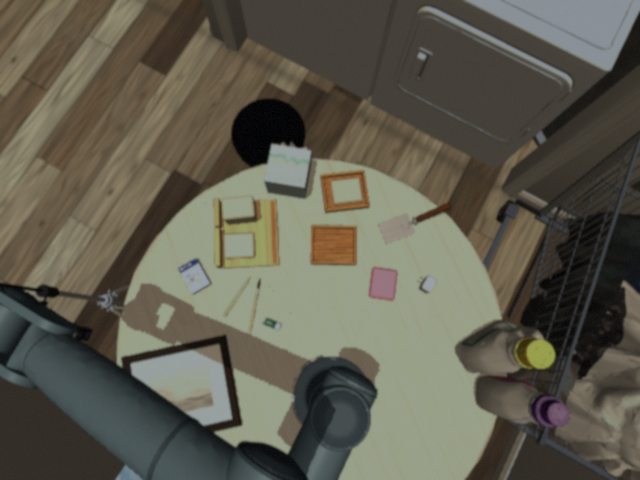

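View pics/scene.png

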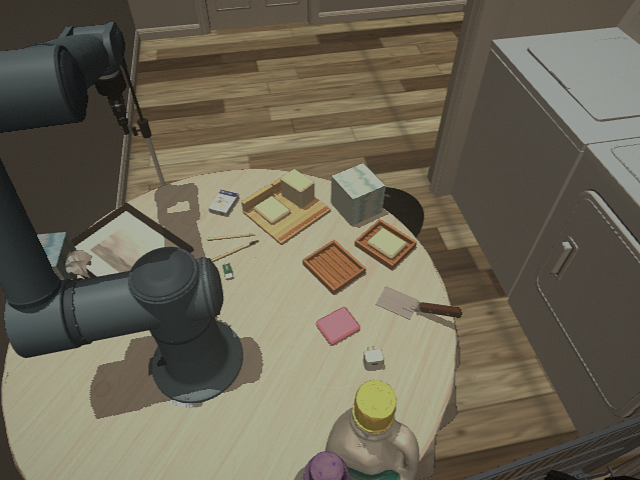

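The top view shows (image up = +x, left = +y): board at (247,233) with the slab at (239,246) and the loaf at (239,210). The empty dish is at (334,245), the full dish at (345,190), the lifter blade at (396,228) with its handle towards (445,208), pink decoy at (383,283), and charger at (428,284). The scene view agrees.

```bash
python3 - <<'E'
from h import *
for n in ("top","scene"):
    im=dict(np.load(n+".npz")); P=cloud(im); c=im["color"].astype(int); hsv=cv2.cvtColor(im["color"],cv2.COLOR_RGB2HSV)
    pts={"top":dict(slab=(239,246),loaf=(239,210),board=(240,264),stop=(218,235),strip=(275,235),dish=(334,245),done=(345,190),blade=(390,230),handle=(435,212),charger=(428,284),box=(290,170),table=(400,260)),
     "scene":dict(slab=(272,210),loaf=(297,183),board=(285,228),dish=(335,265),done=(388,242),blade=(395,301),handle=(435,309),charger=(373,355),box=(358,180),table=(300,300))}[n]
    for k,(u,v) in pts.items(): print(n,k,P[v,u].round(4),hsv[v,u])
# top: height map segments above table
im=dict(np.load("top.npz"));P=cloud(im)
m=((P[...,2]>0.007)&(P[...,0]>.35)&(P[...,0]<.68)&(P[...,1]>-.35)&(P[...,1]<.36)&(np.hypot(P[...,0],P[...,1])<.75)).astype(np.uint8)
n,l,s,ce=cv2.connectedComponentsWithStats(m)
for i in range(1,n):
    if s[i,4]>30:
        q=P[l==i]; r=cv2.minAreaRect((q[:,:2]*1000).astype(np.float32)); print(s[i,:5],r,q[:,2].max().round(3),np.median(q[:,2]).round(4))
E
```

```text
top slab [0.4231 0.2653 0.0267] [ 47  25 161]
top loaf [0.5159 0.2586 0.0837] [ 41  35 161]
top board [0.3716 0.2627 0.0175] [ 34  92 158]
top stop [0.4503 0.3214 0.0548] [ 29  97 140]
top strip [0.4583 0.1622 0.0106] [ 16 146 147]
top dish [ 0.4268 -0.012   0.0102] [ 15 159 146]
top done [ 0.5909 -0.0472  0.0257] [ 40  40 161]
top blade [ 0.4728 -0.1815  0.0012] [ 17  37 146]
top handle [ 0.5124 -0.304   0.0596] [ 10 180  68]
top charger [ 0.3057 -0.2766  0.0406] [102  23 167]
top box [0.6228 0.1134 0.114 ] [ 90  11 159]
top table [ 0.3815 -0.2075  0.0013] [ 42  37 160]
scene slab [0.4201 0.2546 0.0281] [ 34  59 178]
scene loaf [0.5123 0.2464 0.0863] [ 32  58 176]
scene board [0.4128 0.1849 0.0116] [ 18 113 172]
scene dish [ 0.4359 -0.007   0.0019] [ 13 143 150]
scene done [ 0.588  -0.0595  0.0286] [ 32  57 176]
scene blade [ 0.4739 -0.1969  0.0013] [ 15  45 148]
scene handle [ 0.4999 -0.297   0.0539] [ 11 110  67]
scene charger [ 0.3037 -0.2805  0.0414] [ 41  16 176]
scene box [0.6371 0.1185 0.1107] [ 36  28 175]
scene table [ 2.902e-01 -3.130e-02  2.000e-04] [ 25  48 174]
[ 264  151   48   48 1873] ((634.138916015625, 120.92977905273438), (117.0103988647461, 113.297607421875), 80.12982940673828) 0.121 0.1114
[ 320  170   50   43 1557] ((590.6431274414062, -46.33409881591797), (118.04322052001953, 134.90447998046875), 6.43624210357666) 0.035 0.0232
[ 214  195   65   74 4302] ((473.1614074707031, 245.51132202148438), (218.57217407226562, 180.3560791015625), 2.4284658432006836) 0.094 0.021
[408 203  43  22 282] ((510.89080810546875, -289.838623046875), (23.78328514099121, 118.07292938232422), 22.120193481445312) 0.08 0.0526
[ 311  225   46   41 1355] ((427.63800048828125, -10.311027526855469), (133.2225341796875, 120.74472045898438), 89.13032531738281) 0.031 0.012
[372 267  24   4  44] ((354.9518127441406, -155.6104736328125), (68.87886047363281, 9.554551124572754), 89.62054443359375) 0.018 0.0133
```

```bash
cat >> h.py <<'E'
def st():
    s=ctrl.observe(); return np.array(s["ee_pos"]),R.from_euler('xyz',s["tcp_rot"],degrees=True),s
def go(pos,rpy):
    "delta in tool axes to reach a pose from measured pose"
    p,r,s=st(); t=R.from_euler('xyz',rpy,degrees=True)
    print("t",round(s["time"],2),"at",p.round(4),np.round(s["tcp_rot"],2),"d",r.inv().apply(np.array(pos)-p).round(4),"rot",(r.inv()*t).as_rotvec().round(4))
E
python3 - <<'E'
from h import *
p,r,s=st(); im=grab("wrist")
print(r.inv().apply(np.array(im["position"])-p), (r.inv()*R.from_matrix(camR(im))).as_matrix().round(3), im["camera_matrix"])
go([0.42,0.17,0.28],[180,0,90])
E
```

```text
[ 0.0687949  0.0003845 -0.1435541] [[ 0.001  0.963  0.271]
 [ 1.    -0.001 -0.   ]
 [ 0.     0.271 -0.963]] [[426.23799509   0.         327.58197633]
 [  0.         426.23799509 250.06543113]
 [  0.           0.           1.        ]]
t 0.15 at [0.1973 0.6189 0.2304] [-1.7992e+02 -2.0000e-02  1.6231e+02] d [-0.3485 -0.36   -0.0491] rot [-1.400e-03  7.000e-04  1.262e+00]
```

>>> jog_arm(series=[{"fingers": -1,"delta_pos": [-0.04,-0.042,-0.006],"rotation": [0,0,0.18]},{"fingers": -1,"delta_pos": [-0.08,-0.084,-0.012],"rotation": [0,0,0.36]},{"fingers": -1,"delta_pos": [-0.12,-0.126,-0.018],"rotation": [0,0,0.54]},{"fingers": -1,"delta_pos": [-0.16,-0.168,-0.024],"rotation": [0,0,0.72]},{"fingers": -1,"delta_pos": [-0.2,-0.21,-0.03],"rotation": [0,0,0.9]}])

```text
time: 0.78
ee_pos: [0.3246, 0.3567, 0.2613]
tcp_rot: [180.0, 0.0, 110.4]
wrist_force: [0.9, -0.6, 0.7]
finger_gap: 0.0855
grip_force: 0.0
```

```bash
python3 - <<'E'
from h import *
go([0.42,0.17,0.28],[180,0,90])
E
```

```text
t 0.78 at [0.3246 0.3567 0.2613] [1.8000e+02 1.0000e-02 1.1042e+02] d [-0.2082  0.0243 -0.0187] rot [1.000e-04 1.000e-04 3.565e-01]
```

>>> jog_arm(series=[{"fingers": -1,"delta_pos": [-0.052,0.006,-0.005],"rotation": [0,0,0.15]},{"fingers": -1,"delta_pos": [-0.104,0.012,-0.01],"rotation": [0,0,0.3]},{"fingers": -1,"delta_pos": [-0.156,0.018,-0.015],"rotation": [0,0,0.356]},{"fingers": -1,"delta_pos": [-0.208,0.024,-0.019],"rotation": [0,0,0.356]},{"fingers": -1,"delta_pos": [-0.208,0.024,-0.019],"rotation": [0,0,0.356]}])

```text
time: 1.4
ee_pos: [0.4216, 0.1699, 0.2805]
tcp_rot: [180.0, 0.0, 90.0]
wrist_force: [-0.3, 0.8, 0.6]
finger_gap: 0.0853
grip_force: 0.0
```

```bash
python3 - <<'E'
from h import *
im=grab("wrist"); np.savez("w1.npz",**im); cv2.imwrite("pics/w1.png",im["color"][:,:,::-1])
p,r,s=st(); print(p,s["tcp_rot"],im["position"],im["orientation"])
E
```

```text
[0.42074043 0.17128642 0.28018292] [-1.79978215e+02 -1.51397617e-02  9.01556880e+01] [0.42120659 0.23881321 0.42403211] [-15.68910102  -0.06616648   0.07007187]
```

View pics/w1.png

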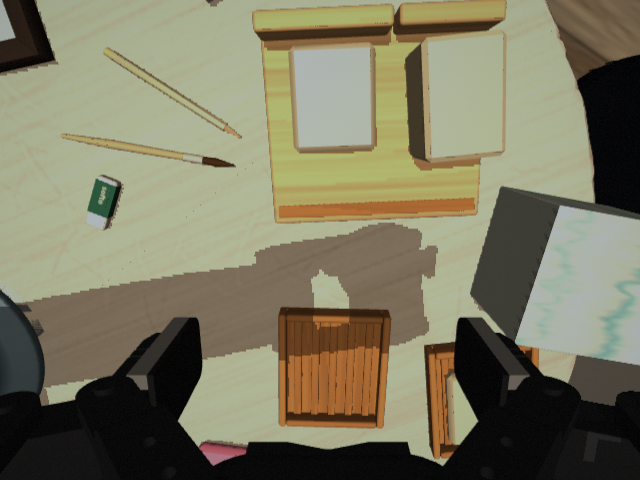

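The wrist view shows the slab at (335,97), the loaf at (460,95), the board's front edge at v≈220, and the empty dish outlined from (279,308) to (390,427).

```bash
python3 - <<'E'
from h import *
im=dict(np.load("w1.npz")); P=cloud(im)
print("table z",np.median(P[250:280,150:220,2]),"board z",np.median(P[160:190,300:400,2]), "slab z",np.median(P[70:130,310:360,2]))
def rect(m,nm):
    n,l,s,_=cv2.connectedComponentsWithStats(m.astype(np.uint8)); i=1+np.argmax(s[1:,4]); q=P[l==i]
    r=cv2.minAreaRect((q[:,:2]*1000).astype(np.float32)); print(nm,np.round(r[0],1),np.round(r[1],1),round(r[2],2),"z",np.median(q[:,2]).round(4),s[i])
v,u=np.mgrid[0:480,0:640]
W=lambda a,b,c,d:(u>=a)&(u<c)&(v>=b)&(v<d)
Z=P[...,2]
rect(W(270,40,400,180)&(Z>0.0265)&(Z<.032),"slabtop 65x80")
rect(W(270,40,400,180)&(Z>0.0185)&(Z<.035),"slab 75x90")
rect(W(395,20,520,200)&(Z>0.08),"loaftop")
rect(W(250,0,400,240)&(Z>0.008)&(Z<.06),"board-left")
rect(W(240,300,420,440)&(Z>0.018),"dish rim 116x134")
rect(W(240,0,400,60)&(Z>0.04),"stop left")
for (uu,vv) in [(330,20),(330,215),(280,370),(335,425),(335,311),(384,370),(330,370)]: print((uu,vv),P[vv,uu].round(4))
E
```

```text
table z 0.0011706401973856362 board z 0.013085699692104158 slab z 0.029042282826822113
slabtop 65x80 [425.9 265.3] [72.6 87.3] 2.54 z 0.029 [ 290   44   85  108 8093]
slab 75x90 [426.3 265.5] [75.1 90.3] 2.21 z 0.0288 [ 288   43   88  110 9016]
loaftop [487.8 258.3] [136.4  90.3] 5.63 z 0.0879 [  420    30    87   133 10519]
board-left [426.7 242.2] [122.9 180.6] 2.57 z 0.0144 [  252     4   148   220 28590]
dish rim 116x134 [429.5  80.3] [316.5 116.3] 88.54 z 0.0236 [ 278  313  114  116 3381]
stop left [427.5 310.9] [ 97.7 106.7] 37.52 z 0.0526 [ 252    4  142   32 3543]
(330, 20) [0.4234 0.3222 0.053 ]
(330, 215) [0.4241 0.1592 0.0139]
(280, 370) [ 0.3716 -0.0056  0.0238]
(335, 425) [ 0.4302 -0.0729  0.025 ]
(335, 311) [0.4297 0.0566 0.0113]
(384, 370) [ 0.4819 -0.0062  0.0227]
(330, 370) [ 0.4246 -0.0117  0.0136]
```

```bash
python3 - <<'E'
from h import *
go([0.5,-0.25,0.24],[180,0,111])
im=dict(np.load("w1.npz")); P=cloud(im);Z=P[...,2]
m=(Z>.018)&(Z<.03)&(abs(P[...,0]-.427)<.075)&(P[...,1]>-.085)&(P[...,1]<.08)
n,l,s,_=cv2.connectedComponentsWithStats(m.astype(np.uint8)); i=1+np.argmax(s[1:,4]); q=P[l==i]
print(cv2.minAreaRect((q[:,:2]*1000).astype(np.float32)))
hsv=cv2.cvtColor(im["color"],cv2.COLOR_RGB2HSV)
m=((hsv[...,1]>120)&(hsv[...,0]<22)).astype(np.uint8); m[:300]=0;m[440:]=0;m[:,:250]=0;m[:,410:]=0
c=max(cv2.findContours(m,0,2)[0],key=cv2.contourArea); print(cv2.minAreaRect(c))
K=im["camera_matrix"]; 
cc=c[:,0].astype(float); d=np.c_[(cc[:,0]-K[0,2])/K[0,0],-(cc[:,1]-K[1,2])/K[1,1],-np.ones(len(cc))]@camR(im).T
p=im["position"]+d*((0.0235-im["position"][2])/d[:,2])[:,None]
print(cv2.minAreaRect((p[:,:2]*1000).astype(np.float32)))
E
```

```text
t 1.45 at [0.4207 0.1713 0.2802] [-1.7998e+02 -2.0000e-02  9.0160e+01] d [-0.4215  0.0781  0.04  ] rot [-3.000e-04 -3.000e-04 -3.638e-01]
((427.12994384765625, -10.469017028808594), (134.832275390625, 116.26538848876953), 88.5356674194336)
((333.0438232421875, 367.396728515625), (112.20481872558594, 118.18268585205078), 1.1934894323349)
((427.2581787109375, -5.521476745605469), (141.04946899414062, 115.2098159790039), 88.59873962402344)
```

>>> jog_arm(series=[{"fingers": -1,"delta_pos": [-0.06,0.011,0.0],"rotation": [0,0,-0.1]},{"fingers": -1,"delta_pos": [-0.12,0.022,0],"rotation": [0,0,-0.2]},{"fingers": -1,"delta_pos": [-0.18,0.033,0.01],"rotation": [0,0,-0.3]},{"fingers": -1,"delta_pos": [-0.24,0.044,0.02],"rotation": [0,0,-0.363]},{"fingers": -1,"delta_pos": [-0.3,0.055,0.03],"rotation": [0,0,-0.363]}])

```text
time: 2.08
ee_pos: [0.4774, -0.1277, 0.2498]
tcp_rot: [180.0, -0.0, 111.3]
wrist_force: [0.1, -0.5, -0.0]
finger_gap: 0.0853
grip_force: 0.0
```

```bash
python3 - <<'E'
from h import *
go([0.5,-0.25,0.24],[180,0,111])
E
```

```text
t 2.08 at [ 0.4774 -0.1277  0.2498] [ 1.7997e+02 -2.0000e-02  1.1128e+02] d [-0.1222 -0.0233  0.0098] rot [ 0.0005 -0.0003  0.0049]
```

>>> jog_arm(series=[{"fingers": -1,"delta_pos": [-0.06,-0.012,0.005],"rotation": [0,0,0]},{"fingers": -1,"delta_pos": [-0.12,-0.023,0.01],"rotation": [0,0,0]},{"fingers": -1,"delta_pos": [-0.12,-0.023,0.01],"rotation": [0,0,0]},{"fingers": -1,"delta_pos": [-0.12,-0.023,0.01],"rotation": [0,0,0]}])

```text
time: 2.58
ee_pos: [0.4992, -0.2461, 0.2398]
tcp_rot: [-180.0, -0.1, 111.2]
wrist_force: [-0.0, 0.4, 0.0]
finger_gap: 0.0853
grip_force: 0.0
```

```bash
python3 - <<'E'
from h import *
im=grab("wrist"); np.savez("w2.npz",**im); cv2.imwrite("pics/w2.png",im["color"][:,:,::-1])
p,r,s=st(); print(p,s["tcp_rot"])
E
```

```text
[ 0.49921797 -0.24571996  0.24005495] [-1.79997202e+02 -4.73315135e-02  1.11260686e+02]
```

View pics/w2.png

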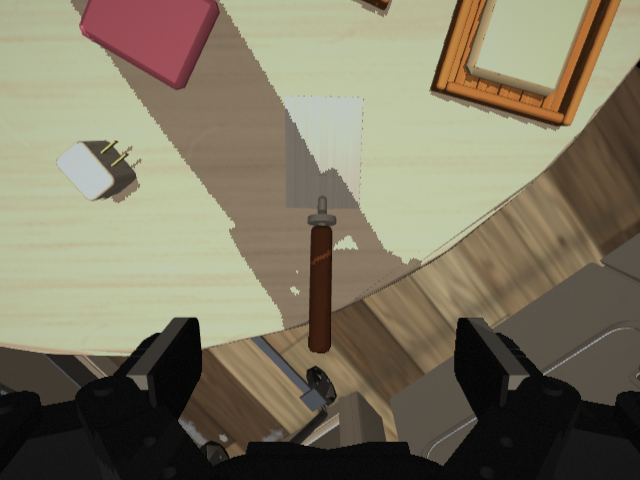

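The lifter blade is at (287–363, 97–208). Its handle runs from (321,228) to (319,352), past the table edge, nearly parallel to tool x.

```bash
python3 - <<'E'
from h import *
im=dict(np.load("w2.npz")); P=cloud(im); K=im["camera_matrix"]
def cast(uv,z):
    cc=np.array(uv,float); d=np.c_[(cc[:,0]-K[0,2])/K[0,0],-(cc[:,1]-K[1,2])/K[1,1],-np.ones(len(cc))]@camR(im).T
    return im["position"]+d*((z-im["position"][2])/d[:,2])[:,None]
b=cast([(286,97),(363.5,97),(362,208.5),(287,208.5)],0.003)
print(b.round(4), np.linalg.norm(b-np.roll(b,-1,0),axis=1).round(4),"centre",b.mean(0).round(4))
f=(b[:2].mean(0)-b[2:].mean(0)); print("blade yaw",np.degrees(np.arctan2(f[1],f[0])))
hsv=cv2.cvtColor(im["color"],cv2.COLOR_RGB2HSV)
Z=P[...,2]; v,u=np.mgrid[0:480,0:640]
m=(Z>.02)&(Z<.1)&(u>300)&(u<345)&(v>226)&(v<356)
q=P[m]; c=q.mean(0); w=np.linalg.svd(q[:,:]-c,full_matrices=False)[2][0]; w*=np.sign(w[1])
print("handle n",m.sum(),c.round(4),"yaw",np.degrees(np.arctan2(w[1],w[0])),"pitch",np.degrees(np.arcsin(w[2])), q[:,2].min(),q[:,2].max())
r=R.from_euler('z',111.26,degrees=True).inv().apply(q-b.mean(0)); 
for x0 in (-.07,-.085,-.101,-.12,-.14):
    k=abs(r[:,0]-x0)<.004; print(x0,r[k].mean(0).round(4),np.ptp(r[k][:,1]).round(4))
E
```

```text
[[ 0.4317 -0.1689  0.003 ]
 [ 0.4925 -0.1452  0.003 ]
 [ 0.5277 -0.2334  0.003 ]
 [ 0.4646 -0.2579  0.003 ]] [0.0653 0.0949 0.0677 0.0949] centre [ 0.4791 -0.2014  0.003 ]
blade yaw 111.02689202526969
handle n 2730 [ 0.5137 -0.3     0.0582] yaw 110.27462302776078 pitch -24.922756158195313 0.03266423593377921 0.07952756562136498
-0.07 [-0.07    0.0029  0.0393] 0.0167
-0.085 [-0.085   0.0033  0.0461] 0.0175
-0.101 [-0.101   0.0033  0.0536] 0.0174
-0.12 [-0.12    0.004   0.0626] 0.0172
-0.14 [-0.14    0.0042  0.0719] 0.0178
```

>>> jog_arm(series=[{"fingers": -1,"delta_pos": [-0.052,-0.006,0.06],"rotation": [0,0,0.01]},{"fingers": -1,"delta_pos": [-0.052,-0.006,0.12],"rotation": [0,0,0.01]},{"fingers": -1,"delta_pos": [-0.052,-0.006,0.17],"rotation": [0,0,0.01]},{"fingers": -1,"delta_pos": [-0.052,-0.006,0.2],"rotation": [0,0,0.01]},{"fingers": -1,"delta_pos": [-0.052,-0.006,0.216],"rotation": [0,0,0.01]}])

```text
time: 3.25
ee_pos: [0.5118, -0.2958, 0.0228]
tcp_rot: [-179.9, -0.1, 110.7]
wrist_force: [-0.1, -0.2, -0.1]
finger_gap: 0.0854
grip_force: 0.0
```

>>> jog_arm(series=[{"fingers": -1,"delta_pos": [0,0,0],"rotation": [0,0,0]},{"fingers": 0.6,"delta_pos": [0,0,0],"rotation": [0,0,0]},{"fingers": 1,"delta_pos": [0,0,0],"rotation": [0,0,0]},{"fingers": 1,"delta_pos": [0,0,0],"rotation": [0,0,0]},{"fingers": 1,"delta_pos": [0,0,0],"rotation": [0,0,0]}], grip_force=100)

```text
time: 3.88
ee_pos: [0.5124, -0.2984, 0.0249]
tcp_rot: [180.0, 0.0, 110.6]
wrist_force: [-0.1, -0.3, 3.1]
finger_gap: 0.0167
grip_force: 97.3
```

>>> jog_arm(series=[{"fingers": 1,"delta_pos": [0,0,0],"rotation": [0,0,0]},{"fingers": 1,"delta_pos": [0,0,0],"rotation": [0,0,0]},{"fingers": 1,"delta_pos": [0,0,0],"rotation": [0,0,0]}])

```text
time: 4.25
ee_pos: [0.5125, -0.2984, 0.0248]
tcp_rot: [180.0, 0.0, 110.6]
wrist_force: [0.0, 0.1, 5.3]
finger_gap: 0.017
grip_force: 97.3
```

```bash
python3 - <<'E'
from h import *
p,r,s=st(); print(p,s["tcp_rot"],s["wrist_force"],s["finger_gap"],s["grip_force"])
im=grab("wrist"); np.savez("w3.npz",**im); cv2.imwrite("pics/w3.png",im["color"][:,:,::-1])
E
```

```text
[ 0.51245844 -0.29843083  0.02482448] [1.79980120e+02 3.21845144e-02 1.10564764e+02] [0.00560978 0.09604509 5.30324689] 0.017028026323718946 97.32453346252441
```

>>> jog_arm(series=[{"fingers": 1,"delta_pos": [0,0,-0.02],"rotation": [0,0,0]},{"fingers": 1,"delta_pos": [0,0,-0.06],"rotation": [0,0,0]},{"fingers": 1,"delta_pos": [0,0,-0.1],"rotation": [0,0,0]},{"fingers": 1,"delta_pos": [0,0,-0.1],"rotation": [0,0,0]},{"fingers": 1,"delta_pos": [0,0,-0.1],"rotation": [0,0,0]}])

```text
time: 4.92
ee_pos: [0.5116, -0.2977, 0.1237]
tcp_rot: [-180.0, -0.1, 110.6]
wrist_force: [0.3, 0.1, -2.2]
finger_gap: 0.0165
grip_force: 97.8
```

```bash
python3 - <<'E'
from h import *
p,r,s=st(); print(p,s["tcp_rot"],s["wrist_force"],s["torque"],s["finger_gap"],s["grip_force"])
im=grab("wrist"); np.savez("w4.npz",**im); cv2.imwrite("pics/w4.png",im["color"][:,:,::-1])
E
```

```text
[ 0.5116037  -0.29770019  0.12372875] [-1.79962485e+02 -5.19485661e-02  1.10573521e+02] [ 0.27008299  0.05761023 -2.23470935] [-0.1475656   0.00201085  0.01642052] 0.01654504262743404 97.76223063468933
```

View pics/w4.png

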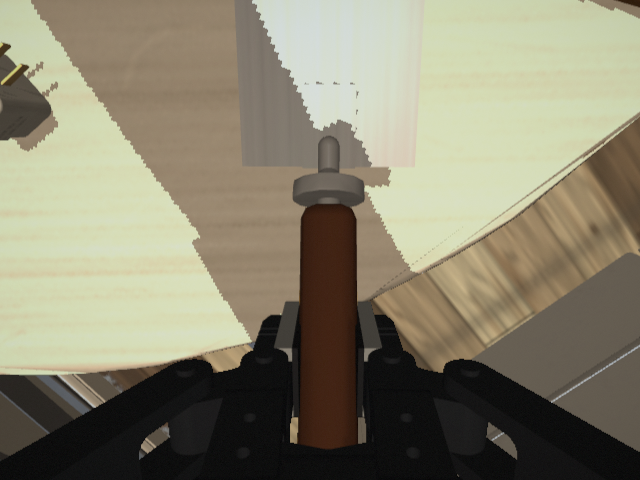

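The lifter is held. The blade's rear corners are at (242,165) and (416,167), and its sides run up to (236,0) and (423,0).

```bash
python3 - <<'E'
from h import *
im=dict(np.load("w4.npz")); p,r,s=st(); T=r.inv().apply((cloud(im)-p).reshape(-1,3)).reshape(480,640,3)
m=np.zeros((480,640),bool); m[5:155,250:300]=1; m[5:155,365:408]=1
m&=abs(T[...,2]+0.0)<.06
q=T[m]; A=np.c_[q[:,:2],np.ones(len(q))]; co,_,_,_=np.linalg.lstsq(A,q[:,2],rcond=None)
print("plane z=ax+by+c",co.round(4),"res",(A@co-q[:,2]).std(),"nose tilt deg",np.degrees(np.arctan(co[0])),"roll",np.degrees(np.arctan(co[1])),len(q))
for uv in [(242,165),(416,167),(237,4),(422,4),(240,100)]: 
    K=im["camera_matrix"]; d=r.inv().apply(camR(im)@[(uv[0]-K[0,2])/K[0,0],-(uv[1]-K[1,2])/K[1,1],-1]); o=r.inv().apply(im["position"]-p)
    t=(co[0]*o[0]+co[1]*o[1]+co[2]-o[2])/(d[2]-co[0]*d[0]-co[1]*d[1]); print(uv,(o+t*d).round(4))
E
```

```text
plane z=ax+by+c [ 0.0021 -0.0001  0.0213] res 0.0006690717151184594 nose tilt deg 0.12234808682899925 roll -0.003344704470656772 13903
(242, 165) [ 0.0557 -0.0324  0.0214]
(416, 167) [0.055  0.0341 0.0214]
(237, 4) [ 0.1107 -0.0312  0.0215]
(422, 4) [0.1108 0.0331 0.0215]
(240, 100) [ 0.0792 -0.0319  0.0214]
```

```bash
python3 - <<'E'
from h import *
go([0.434,0.060,0.10],[180,0,92.4])
E
```

```text
t 4.97 at [ 0.5112 -0.2974  0.1229] [-1.7992e+02 -1.3000e-01  1.1057e+02] d [0.3617 0.0533 0.0236] rot [-0.0017 -0.0021  0.3171]
```

>>> jog_arm(series=[{"fingers": 1,"delta_pos": [0.05,0.008,0],"rotation": [0,0,0.05]},{"fingers": 1,"delta_pos": [0.1,0.015,0],"rotation": [0,0,0.1]},{"fingers": 1,"delta_pos": [0.15,0.022,0],"rotation": [0,0,0.16]},{"fingers": 1,"delta_pos": [0.2,0.03,0],"rotation": [0,0,0.22]},{"fingers": 1,"delta_pos": [0.25,0.037,0],"rotation": [0,0,0.27]}])

```text
time: 5.6
ee_pos: [0.4572, -0.0492, 0.1227]
tcp_rot: [-179.8, -0.1, 95.0]
wrist_force: [-0.7, -0.6, -0.3]
finger_gap: 0.0166
grip_force: 97.6
```

```bash
python3 - <<'E'
from h import *
go([0.434,0.060,0.065],[180,0,92.4])
E
```

```text
t 5.6 at [ 0.4572 -0.0492  0.1227] [-1.7983e+02 -8.0000e-02  9.4980e+01] d [ 0.1108 -0.0135  0.0579] rot [-0.0029 -0.0013  0.0451]
```

>>> jog_arm(series=[{"fingers": 1,"delta_pos": [0.04,-0.005,0],"rotation": [0,0,0.02]},{"fingers": 1,"delta_pos": [0.08,-0.01,0],"rotation": [0,-0.01,0.04]},{"fingers": 1,"delta_pos": [0.11,-0.0135,0.015],"rotation": [0,-0.026,0.045]},{"fingers": 1,"delta_pos": [0.11,-0.0135,0.045],"rotation": [-0.002,-0.026,0.045]},{"fingers": 1,"delta_pos": [0.11,-0.0135,0.058],"rotation": [-0.002,-0.026,0.045]}])

```text
time: 6.22
ee_pos: [0.4332, 0.0578, 0.0635]
tcp_rot: [-179.8, 1.4, 92.6]
wrist_force: [-0.8, 0.6, -0.3]
finger_gap: 0.0167
grip_force: 97.6
```

>>> jog_arm(series=[{"fingers": 1,"delta_pos": [0,0,0],"rotation": [0,0,0]},{"fingers": 1,"delta_pos": [0,0,0],"rotation": [0,0,0]},{"fingers": 1,"delta_pos": [0,0,0],"rotation": [0,0,0]}])

```text
time: 6.6
ee_pos: [0.4366, 0.0569, 0.0672]
tcp_rot: [179.7, 1.5, 92.5]
wrist_force: [0.5, -0.4, -1.7]
finger_gap: 0.0168
grip_force: 97.6
```

```bash
python3 - <<'E'
from h import *
go([0.434,0.060,0.0405],(R.from_euler('xyz',[180,0,92.4],degrees=True)*R.from_rotvec([0,-0.026,0])).as_euler('xyz',degrees=True))
print(st()[2]["wrist_force"])
im=grab("wrist"); cv2.imwrite("pics/w5.png",im["color"][:,:,::-1]); np.savez("w5.npz",**im)
P=cloud(im); Z=P[...,2]
E
```

```text
t 6.6 at [0.4366 0.0569 0.0672] [179.75   1.5   92.48] d [ 0.0039 -0.0026  0.0266] rot [0.0044 0.0002 0.0014]
[ 0.45483617 -0.44547786 -1.7075491 ]
```

View pics/w5.png

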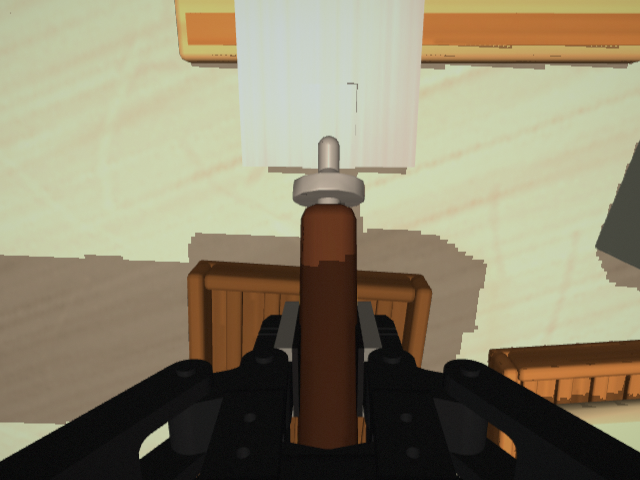

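>>> jog_arm(series=[{"fingers": 1,"delta_pos": [0.002,-0.002,0.012],"rotation": [0.003,0,0]},{"fingers": 1,"delta_pos": [0.002,-0.002,0.02],"rotation": [0.003,0,0]},{"fingers": 1,"delta_pos": [0.002,-0.002,0.024],"rotation": [0.003,0,0]},{"fingers": 1,"delta_pos": [0.002,-0.002,0.024],"rotation": [0.003,0,0]},{"fingers": 1,"delta_pos": [0.002,-0.002,0.024],"rotation": [0.003,0,0]}])

```text
time: 7.28
ee_pos: [0.434, 0.0585, 0.0424]
tcp_rot: [-180.0, 1.5, 92.5]
wrist_force: [-0.6, -0.8, -1.0]
finger_gap: 0.0169
grip_force: 97.7
```

>>> jog_arm(series=[{"fingers": 1,"delta_pos": [0,0,0],"rotation": [0,0,0]}])

```text
time: 7.4
ee_pos: [0.434, 0.0585, 0.0425]
tcp_rot: [180.0, 1.5, 92.5]
wrist_force: [-0.4, 0.4, -1.2]
finger_gap: 0.0164
grip_force: 97.7
```

>>> jog_arm(series=[{"fingers": 1,"delta_pos": [0,0,0],"rotation": [0,0,0]}])

```text
time: 7.52
ee_pos: [0.4339, 0.0586, 0.0424]
tcp_rot: [180.0, 1.5, 92.5]
wrist_force: [-0.0, 0.3, -1.8]
finger_gap: 0.0168
grip_force: 97.7
```

```bash
python3 - <<'E'
from h import *
go([0.434,0.060,0.0405],(R.from_euler('xyz',[180,0,92.4],degrees=True)*R.from_rotvec([0,-0.026,0])).as_euler('xyz',degrees=True))
print(st()[2]["wrist_force"])
# tip height relative to board: blade plane & board depth beside it
im=grab("wrist"); np.savez("w6.npz",**im); P=cloud(im)
print("board left/right z",np.median(P[5:40,195:228,2]),np.median(P[5:40,435:500,2]),"blade z at v=5,60,150",[np.median(P[v-4:v+5,250:400,2]).round(4) for v in (5,60,150)],[np.median(P[v-4:v+5,250:400,1]).round(4) for v in (5,60,150)])
E
```

```text
t 7.53 at [0.4339 0.0586 0.0424] [180.     1.49  92.52] d [0.0015 0.0002 0.0019] rot [0.0001 0.     0.0021]
[-0.03397275  0.27801967 -1.77079964]
board left/right z 0.013469526911411095 0.013516905396064594 blade z at v=5,60,150 [np.float64(0.0174), np.float64(0.0179), np.float64(0.0192)] [np.float64(0.1686), np.float64(0.151), np.float64(0.1197)]
```

>>> jog_arm(series=[{"fingers": 1,"delta_pos": [0,0,0.001],"rotation": [0,0,0]},{"fingers": 1,"delta_pos": [0,0,0.001],"rotation": [0,0,0]}])

```text
time: 7.82
ee_pos: [0.4336, 0.0585, 0.0412]
tcp_rot: [-180.0, 1.5, 92.5]
wrist_force: [0.0, -0.9, -0.7]
finger_gap: 0.0165
grip_force: 97.7
```

>>> jog_arm(series=[{"fingers": 1,"delta_pos": [0,0,0.001],"rotation": [0,0,0]},{"fingers": 1,"delta_pos": [0,0,0.001],"rotation": [0,0,0]}])

```text
time: 8.07
ee_pos: [0.4339, 0.0585, 0.0404]
tcp_rot: [-180.0, 1.5, 92.5]
wrist_force: [-0.2, -0.8, 0.9]
finger_gap: 0.0166
grip_force: 97.9
```

>>> jog_arm(series=[{"fingers": 1,"delta_pos": [0,0,0.0005],"rotation": [0,0,0]},{"fingers": 1,"delta_pos": [0,0,0.0005],"rotation": [0,0,0]}])

```text
time: 8.32
ee_pos: [0.4341, 0.0584, 0.04]
tcp_rot: [180.0, 1.5, 92.5]
wrist_force: [-1.9, -1.6, 2.6]
finger_gap: 0.0164
grip_force: 98.0
```

>>> jog_arm(series=[{"fingers": 1,"delta_pos": [0.006,0,-0.0001],"rotation": [0,0,0]},{"fingers": 1,"delta_pos": [0.012,0,-0.0003],"rotation": [0,0,0]},{"fingers": 1,"delta_pos": [0.018,0,-0.0004],"rotation": [0,0,0]},{"fingers": 1,"delta_pos": [0.024,0,-0.0006],"rotation": [0,0,0]},{"fingers": 1,"delta_pos": [0.03,0,-0.0007],"rotation": [0,0,0]}])

```text
time: 8.95
ee_pos: [0.4326, 0.0889, 0.0398]
tcp_rot: [-180.0, 1.5, 92.5]
wrist_force: [0.3, -2.6, 3.3]
finger_gap: 0.0164
grip_force: 98.3
```

```bash
python3 - <<'E'
from h import *
print(st()[2]["wrist_force"])
im=grab("wrist"); cv2.imwrite("pics/w7.png",im["color"][:300,:,::-1])
E
```

```text
[ 0.32064742 -2.63177224  3.33866982]
```

View pics/w7.png

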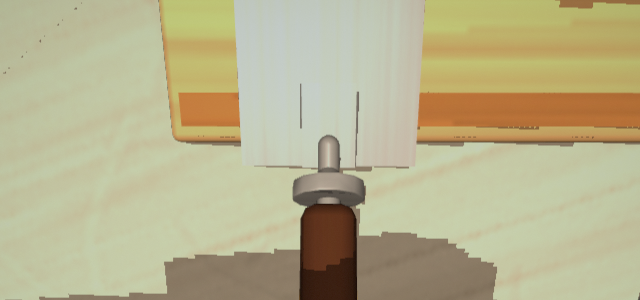

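The blade (236–420) lies flat on the board. The slab is still above the frame and the forces are small, so I'll keep advancing.

>>> jog_arm(series=[{"fingers": 1,"delta_pos": [0.007,0,-0.0002],"rotation": [0,0,0]},{"fingers": 1,"delta_pos": [0.014,0,-0.0004],"rotation": [0,0,0]},{"fingers": 1,"delta_pos": [0.021,0,-0.0005],"rotation": [0,0,0]},{"fingers": 1,"delta_pos": [0.028,0,-0.0007],"rotation": [0,0,0]},{"fingers": 1,"delta_pos": [0.034,0,-0.0009],"rotation": [0,0,0]}])

```text
time: 9.62
ee_pos: [0.4309, 0.1229, 0.0397]
tcp_rot: [-180.0, 1.5, 92.5]
wrist_force: [-0.1, -2.8, 3.9]
finger_gap: 0.0166
grip_force: 98.2
```

```bash
python3 - <<'E'
from h import *
print(st()[2]["wrist_force"])
for n in ("wrist","scene"):
    im=grab(n); np.savez(f"{n}8.npz",**im); cv2.imwrite(f"pics/{n}8.png",im["color"][:,:,::-1])
w=cv2.imread("pics/wrist8.png")[:240]; s=cv2.resize(cv2.imread("pics/scene8.png")[150:270,180:460],None,fx=2.2857,fy=2.2857,interpolation=cv2.INTER_CUBIC)
cv2.imwrite("pics/c8.png",np.vstack([w,s]))
E
```

```text
[-0.10272723 -2.84027801  3.91538791]
```

View pics/c8.png

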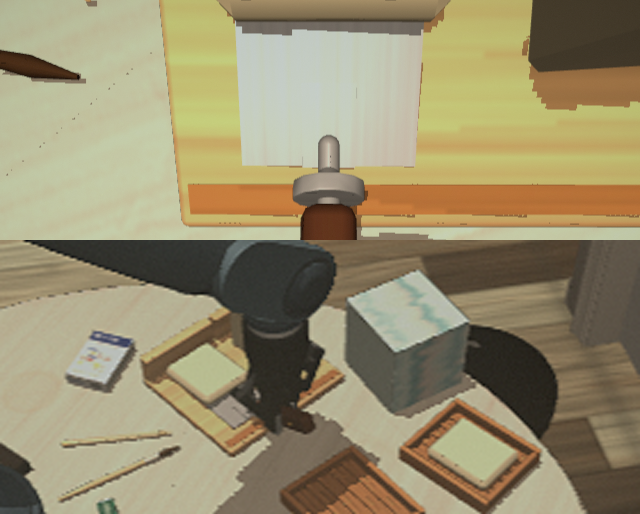

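The blade runs in under the slab. The slab's near edge is at v≈22, u 220–448, centred on the blade at 236–423.

>>> jog_arm(series=[{"fingers": 1,"delta_pos": [0.008,0,-0.0002],"rotation": [0,0,0]},{"fingers": 1,"delta_pos": [0.016,0,-0.0004],"rotation": [0,0,0]},{"fingers": 1,"delta_pos": [0.024,0,-0.0006],"rotation": [0,0,0]},{"fingers": 1,"delta_pos": [0.031,0,-0.0008],"rotation": [0,0,0]},{"fingers": 1,"delta_pos": [0.036,0,-0.0009],"rotation": [0,0,0]}])

```text
time: 10.35
ee_pos: [0.4293, 0.1589, 0.0396]
tcp_rot: [-180.0, 1.5, 92.5]
wrist_force: [-0.2, -4.0, 3.7]
finger_gap: 0.017
grip_force: 98.2
```

```bash
python3 - <<'E'
from h import *
p,r,s=st(); print(p,s["wrist_force"])
im=grab("wrist"); np.savez("w9.npz",**im); cv2.imwrite("pics/w9.png",im["color"][:300,:,::-1])
T=r.inv().apply((cloud(im)-p).reshape(-1,3)).reshape(480,640,3)
for v in range(4,150,8): print(v,T[v,290].round(4),T[v,360].round(4),im["color"][v,290])
E
```

```text
[0.42925432 0.15891217 0.03961576] [-0.15185269 -3.95799467  3.68747969]
4 [ 0.1067 -0.0118  0.0044] [0.1068 0.0099 0.005 ] [194 201 180]
12 [ 0.1046 -0.0119  0.005 ] [0.1047 0.01   0.0056] [195 203 181]
20 [ 0.1025 -0.012   0.0058] [0.1022 0.01   0.0046] [196 204 183]
28 [ 0.1001 -0.012   0.0053] [0.1001 0.0101 0.0052] [196 204 183]
36 [ 0.0975 -0.012   0.004 ] [0.0978 0.0101 0.005 ] [197 205 185]
44 [ 0.0954 -0.0121  0.005 ] [0.0954 0.0102 0.0049] [198 206 186]
52 [ 0.0932 -0.0123  0.006 ] [0.093  0.0102 0.0042] [198 207 188]
60 [ 0.0907 -0.0123  0.0052] [0.0908 0.0103 0.0055] [199 208 189]
68 [ 0.0884 -0.0123  0.0056] [0.0884 0.0104 0.0054] [199 207 190]
76 [ 0.086  -0.0124  0.0059] [0.086  0.0104 0.0058] [200 208 190]
84 [ 0.0835 -0.0124  0.0054] [0.0834 0.0104 0.0044] [200 208 190]
92 [ 0.0811 -0.0125  0.0056] [0.0811 0.0105 0.0057] [201 209 192]
100 [ 0.0785 -0.0125  0.0047] [0.0785 0.0105 0.0045] [201 210 193]
108 [ 0.0761 -0.0126  0.0052] [0.076  0.0106 0.0048] [202 210 196]
116 [ 0.0735 -0.0127  0.0059] [0.0736 0.0108 0.0068] [203 211 196]
124 [ 0.071  -0.0128  0.0061] [0.071  0.0109 0.0075] [159 137 100]
132 [ 0.0684 -0.0133  0.0111] [0.0684 0.0111 0.01  ] [124 109  84]
140 [ 0.0654 -0.0142  0.0216] [0.0655 0.012  0.0215] [203 209 188]
148 [ 0.0625 -0.0143  0.0216] [0.0625 0.0122 0.0223] [203 208 186]
```

>>> jog_arm(series=[{"fingers": 1,"delta_pos": [0.0025,0,0],"rotation": [0,0,0]},{"fingers": 1,"delta_pos": [0.0025,0,0],"rotation": [0,0.02,0]},{"fingers": 1,"delta_pos": [0.0015,0,-0.003],"rotation": [0,0.05,0]},{"fingers": 1,"delta_pos": [0,0,-0.01],"rotation": [0,0.07,0]},{"fingers": 1,"delta_pos": [-0.002,0,-0.018],"rotation": [0,0.08,0]}])

```text
time: 11.02
ee_pos: [0.4288, 0.1566, 0.0576]
tcp_rot: [-179.9, -3.1, 92.5]
wrist_force: [0.3, -0.6, -2.5]
finger_gap: 0.0165
grip_force: 97.6
```

>>> jog_arm(series=[{"fingers": 1,"delta_pos": [-0.002,0,-0.01],"rotation": [0,0,0]},{"fingers": 1,"delta_pos": [-0.005,0,-0.022],"rotation": [0,0,0]},{"fingers": 1,"delta_pos": [-0.007,0,-0.036],"rotation": [0,0,0]},{"fingers": 1,"delta_pos": [-0.008,0,-0.046],"rotation": [0,0,0]},{"fingers": 1,"delta_pos": [-0.008,0,-0.05],"rotation": [0,0,0]}])

```text
time: 11.65
ee_pos: [0.4304, 0.1462, 0.1082]
tcp_rot: [179.9, -3.1, 92.5]
wrist_force: [-0.2, 0.0, -1.8]
finger_gap: 0.017
grip_force: 97.7
```

>>> jog_arm(series=[{"fingers": 1,"delta_pos": [0,0,0],"rotation": [0,0,0]},{"fingers": 1,"delta_pos": [0,0,0],"rotation": [0,0,0]},{"fingers": 1,"delta_pos": [0,0,0],"rotation": [0,0,0]}])

```text
time: 12.02
ee_pos: [0.4295, 0.1462, 0.1067]
tcp_rot: [-179.9, -3.1, 92.5]
wrist_force: [-0.1, 1.1, -2.2]
finger_gap: 0.017
grip_force: 97.7
```

```bash
python3 - <<'E'
from h import *
p,r,s=st(); print(p,s["tcp_rot"],s["wrist_force"],s["torque"])
im=grab("wrist"); np.savez("w10.npz",**im); cv2.imwrite("pics/w10.png",im["color"][:,:,::-1])
W=cloud(im);T=r.inv().apply((W-p).reshape(-1,3)).reshape(480,640,3)
m=(T[...,2]<.012)&(T[...,2]>-.004)&(T[...,0]>.06)&(T[...,0]<.17)&(abs(T[...,1])<.06); q=T[m]
print(cv2.minAreaRect((q[:,:2]*1000).astype(np.float32)))
q=q[(q[:,0]>.078)&(abs(q[:,1])<.025)]
print(np.linalg.lstsq(np.c_[q[:,:2],np.ones(len(q))],q[:,2],rcond=None)[0])
sc=grab("scene"); cv2.imwrite("pics/s10.png",cv2.resize(sc["color"][130:330,150:470,::-1],(640,400)))
E
```

```text
[0.42953718 0.14623669 0.10668364] [-179.91386933   -3.09478673   92.51866884] [-0.14528132  1.12799573 -2.20277352] [-0.20687969 -0.00501963  0.00135332]
((87.85591125488281, 1.8390769958496094), (75.26287841796875, 43.62876892089844), 89.90422821044922)
[0.00254142 0.00034701 0.00605096]
```

View pics/s10.png

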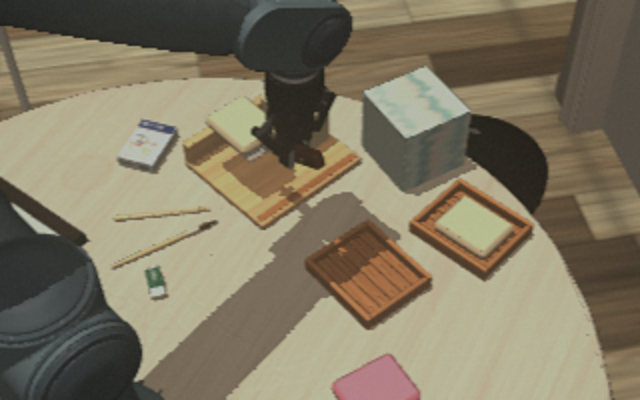

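The scene crop shows the slab resting on the blade over the board, at about (240,120), with both dishes undisturbed.

```bash
cat >> h.py <<'E'
D=np.array([0.4271,-0.0105]); YD=88.5
f=np.array([np.cos(np.radians(YD)),np.sin(np.radians(YD))]); side=np.array([f[1],-f[0]])
def pose(th,Yt,Zt):
    "tool pose with nose-down th deg, blade tip underside at dish y Yt, height Zt"
    r=R.from_euler('xyz',[180,0,YD],degrees=True)*R.from_rotvec([0,-np.radians(th),0])
    tip=np.r_[D-0.0018*side+f*Yt,Zt]
    return tip-r.apply([0.150,0,0.0243]),r
def dl(th,Yt,Zt,base=None):
    t,r=pose(th,Yt,Zt); p0,r0=base if base else st()[:2]
    print(th,Yt,Zt,"d",r0.inv().apply(t-p0).round(4),"rot",(r0.inv()*r).as_rotvec().round(4),t.round(4))
E
python3 - <<'E'
from h import *
dl(-3,.038,.09)
E
```

```text
-3 0.038 0.09 d [-0.2688 -0.0192 -0.0141] rot [-0.0049 -0.0017  0.07  ] [ 0.4223 -0.1235  0.1064]
```

>>> jog_arm(series=[{"fingers": 1,"delta_pos": [-0.01,0,-0.001],"rotation": [0,0,0.005]},{"fingers": 1,"delta_pos": [-0.028,-0.002,-0.002],"rotation": [0,0,0.01]},{"fingers": 1,"delta_pos": [-0.054,-0.004,-0.003],"rotation": [0,0,0.018]},{"fingers": 1,"delta_pos": [-0.085,-0.006,-0.005],"rotation": [0,0,0.026]},{"fingers": 1,"delta_pos": [-0.118,-0.008,-0.006],"rotation": [0,0,0.034]}])

```text
time: 12.75
ee_pos: [0.4271, 0.0264, 0.107]
tcp_rot: [-179.9, -3.1, 90.6]
wrist_force: [0.2, -0.0, -1.9]
finger_gap: 0.0168
grip_force: 97.6
```

>>> jog_arm(series=[{"fingers": 1,"delta_pos": [-0.033,-0.003,-0.002],"rotation": [-0.001,0,0.008]},{"fingers": 1,"delta_pos": [-0.066,-0.004,-0.004],"rotation": [-0.002,0,0.016]},{"fingers": 1,"delta_pos": [-0.096,-0.006,-0.005],"rotation": [-0.003,0,0.024]},{"fingers": 1,"delta_pos": [-0.122,-0.007,-0.007],"rotation": [-0.004,0,0.03]},{"fingers": 1,"delta_pos": [-0.142,-0.008,-0.008],"rotation": [-0.005,0,0.036]}])

```text
time: 13.38
ee_pos: [0.4204, -0.1162, 0.1074]
tcp_rot: [179.9, -3.1, 88.4]
wrist_force: [-0.1, 1.5, -2.3]
finger_gap: 0.0168
grip_force: 97.6
```

>>> jog_arm(series=[{"fingers": 1,"delta_pos": [-0.006,0,0],"rotation": [0,0,0]},{"fingers": 1,"delta_pos": [-0.008,0,0],"rotation": [0,0,0]},{"fingers": 1,"delta_pos": [-0.008,0,0],"rotation": [0,0,0]},{"fingers": 1,"delta_pos": [-0.008,0,0],"rotation": [0,0,0]}])

```text
time: 13.88
ee_pos: [0.4203, -0.1219, 0.1066]
tcp_rot: [180.0, -3.1, 88.6]
wrist_force: [-0.6, 0.1, -1.9]
finger_gap: 0.0165
grip_force: 97.6
```

```bash
cat >> h.py <<'E'
def slabrel():
    p,r,s=st(); im=grab("wrist"); T=r.inv().apply((cloud(im)-p).reshape(-1,3)).reshape(480,640,3)
    m=(T[...,2]<.012)&(T[...,2]>-.004)&(T[...,0]>.06)&(T[...,0]<.17)&(abs(T[...,1])<.06); q=T[m]
    print("slab rel",cv2.minAreaRect((q[:,:2]*1000).astype(np.float32)),"rear x",q[:,0].min().round(4)); return im
E
python3 - <<'E'
from h import *
print(st()[2]["tcp_rot"],st()[2]["wrist_force"])
dl(-3,.038,.09)
im=slabrel(); cv2.imwrite("pics/w11.png",im["color"][:,:,::-1])
dl(-3,.038,.03); dl(4,.038,.016)
b=pose(4,.038,.016)
print("from th4")
for t,y,z in ((10,.038,.014),(13,.038,.014),(16,.038,.013),(18,.038,.013),(20,.038,.013)): dl(t,y,z,b)
E
```

```text
[179.9632856   -3.10182822  88.5526144 ] [-0.59826092  0.10148104 -1.92983708]
-3 0.038 0.09 d [-0.0016  0.0021  0.0001] rot [ 0.0006 -0.0018  0.0009] [ 0.4223 -0.1235  0.1064]
slab rel ((87.657958984375, 1.1620254516601562), (43.79108810424805, 75.26156616210938), 0.16813641786575317) rear x 0.0657
-3 0.038 0.03 d [-0.0048  0.002   0.0601] rot [ 0.0007 -0.0017  0.001 ] [ 0.4223 -0.1235  0.0464]
4 0.038 0.016 d [-0.0014  0.002   0.056 ] rot [ 0.0008 -0.1239  0.0009] [ 0.4224 -0.1204  0.0507]
from th4
10 0.038 0.014 d [ 0.0035  0.     -0.0136] rot [ 0.     -0.1047 -0.    ] [ 0.4225 -0.1159  0.064 ]
13 0.038 0.014 d [ 0.0058  0.     -0.0212] rot [ 0.     -0.1571 -0.    ] [ 0.4226 -0.1131  0.0714]
16 0.038 0.013 d [ 0.0085 -0.     -0.0277] rot [-0.     -0.2094 -0.    ] [ 0.4227 -0.1099  0.0777]
18 0.038 0.013 d [ 0.0105 -0.     -0.0326] rot [ 0.     -0.2443 -0.    ] [ 0.4228 -0.1076  0.0825]
20 0.038 0.013 d [ 0.0127  0.     -0.0374] rot [ 0.     -0.2793 -0.    ] [ 0.4228 -0.1051  0.0871]
```

View pics/w11.png

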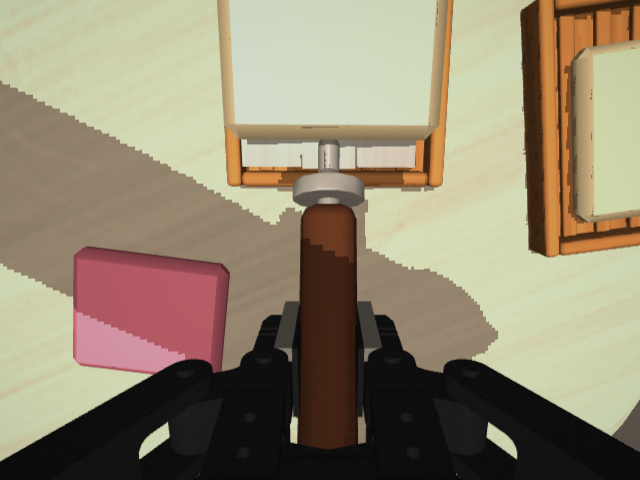

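The slab sits centred over the dish (dish 227–443, slab 222–448 nearer the camera), and the full dish is clear on the right.

```bash
python3 - <<'E'
from h import *
dl(10,.038,.05);dl(10,.038,.03)
b=pose(10,.038,.03)
print("from th10")
for t,y,z in ((10,.038,.013),(13,.038,.013),(16,.038,.013),(18,.038,.013),(20,.038,.013),(22,.038,.013)): dl(t,y,z,b)
E
```

```text
10 0.038 0.05 d [0.0057 0.0021 0.007 ] rot [ 0.0008 -0.2286  0.0009] [ 0.4225 -0.1159  0.1   ]
10 0.038 0.03 d [0.0046 0.002  0.027 ] rot [ 0.0008 -0.2286  0.0009] [ 0.4225 -0.1159  0.08  ]
from th10
10 0.038 0.013 d [ 0.003  -0.      0.0167] rot [0. 0. 0.] [ 0.4225 -0.1159  0.063 ]
13 0.038 0.013 d [0.0044 0.     0.0089] rot [ 0.     -0.0524  0.    ] [ 0.4226 -0.1131  0.0704]
16 0.038 0.013 d [ 0.0063 -0.      0.0012] rot [-0.     -0.1047 -0.    ] [ 0.4227 -0.1099  0.0777]
18 0.038 0.013 d [ 0.0078 -0.     -0.0039] rot [ 0.     -0.1396  0.    ] [ 0.4228 -0.1076  0.0825]
20 0.038 0.013 d [ 0.0095  0.     -0.0089] rot [ 0.     -0.1745  0.    ] [ 0.4228 -0.1051  0.0871]
22 0.038 0.013 d [ 0.0113 -0.     -0.0139] rot [ 0.     -0.2094  0.    ] [ 0.4229 -0.1024  0.0917]
```

>>> jog_arm(series=[{"fingers": 1,"delta_pos": [0.001,0.001,0.002],"rotation": [0,-0.04,0]},{"fingers": 1,"delta_pos": [0.002,0.002,0.008],"rotation": [0,-0.1,0]},{"fingers": 1,"delta_pos": [0.003,0.002,0.015],"rotation": [0,-0.16,0]},{"fingers": 1,"delta_pos": [0.004,0.002,0.022],"rotation": [0,-0.21,0]},{"fingers": 1,"delta_pos": [0.0046,0.002,0.027],"rotation": [0,-0.2286,0]}])

```text
time: 14.55
ee_pos: [0.4223, -0.1156, 0.0795]
tcp_rot: [180.0, 10.0, 88.6]
wrist_force: [0.1, -0.0, -1.6]
finger_gap: 0.0166
grip_force: 97.6
```

>>> jog_arm(series=[{"fingers": 1,"delta_pos": [0.0005,0,0.003],"rotation": [0,0,0]},{"fingers": 1,"delta_pos": [0.0015,0,0.008],"rotation": [0,0,0]},{"fingers": 1,"delta_pos": [0.002,0,0.012],"rotation": [0,0,0]},{"fingers": 1,"delta_pos": [0.003,0,0.015],"rotation": [0,0,0]},{"fingers": 1,"delta_pos": [0.003,0,0.015],"rotation": [0,0,0]}])

```text
time: 15.18
ee_pos: [0.4223, -0.1161, 0.0644]
tcp_rot: [180.0, 10.0, 88.5]
wrist_force: [0.5, -0.6, -1.2]
finger_gap: 0.0169
grip_force: 97.6
```

```bash
python3 - <<'E'
from h import *
p,r,s=st(); print(s["time"],p,s["tcp_rot"],s["wrist_force"])
slabrel()
for t in (10,12,14,16,18,20): dl(t,.038,.0135)
E
```

```text
15.175 [ 0.42232223 -0.11612042  0.06442579] [179.98798282   9.98855188  88.48106414] [ 0.48103085 -0.61710669 -1.16251991]
slab rel ((87.53955078125, 1.064453125), (75.3125228881836, 43.435523986816406), 89.97245025634766) rear x 0.0658
10 0.038 0.0135 d [0.0004 0.0001 0.0011] rot [ 0.0005  0.     -0.0002] [ 0.4225 -0.1159  0.0635]
12 0.038 0.0135 d [ 0.0014  0.0001 -0.0041] rot [ 0.0005 -0.0349 -0.0002] [ 0.4226 -0.1141  0.0685]
14 0.038 0.0135 d [ 0.0025  0.0001 -0.0093] rot [ 0.0005 -0.0698 -0.0003] [ 0.4226 -0.1121  0.0734]
16 0.038 0.0135 d [ 0.0038  0.0001 -0.0144] rot [ 0.0005 -0.1047 -0.0003] [ 0.4227 -0.1099  0.0782]
18 0.038 0.0135 d [ 0.0053  0.0001 -0.0195] rot [ 0.0005 -0.1396 -0.0003] [ 0.4228 -0.1076  0.083 ]
20 0.038 0.0135 d [ 0.0069  0.0001 -0.0246] rot [ 0.0005 -0.1745 -0.0003] [ 0.4228 -0.1051  0.0876]
```

>>> jog_arm(series=[{"fingers": 1,"delta_pos": [0.0014,0,-0.004],"rotation": [0,-0.035,0]},{"fingers": 1,"delta_pos": [0.0025,0,-0.009],"rotation": [0,-0.07,0]},{"fingers": 1,"delta_pos": [0.0038,0,-0.0144],"rotation": [0,-0.105,0]},{"fingers": 1,"delta_pos": [0.0053,0,-0.0195],"rotation": [0,-0.14,0]},{"fingers": 1,"delta_pos": [0.0069,0,-0.0246],"rotation": [0,-0.175,0]}])

```text
time: 15.85
ee_pos: [0.423, -0.105, 0.0881]
tcp_rot: [179.9, 20.1, 88.5]
wrist_force: [-0.3, -0.8, -1.5]
finger_gap: 0.0168
grip_force: 97.6
```

```bash
python3 - <<'E'
from h import *
p,r,s=st(); print(s["time"],p,s["tcp_rot"],s["wrist_force"])
slabrel()
for t,y in ((21,.038),(22,.038),(23,.034),(24,.030)): dl(t,y,.0135)
E
```

```text
15.85 [ 0.42295285 -0.10497503  0.08813408] [179.91597235  20.09305942  88.45860119] [-0.31156495 -0.76010046 -1.49967743]
slab rel ((87.892578125, 1.1244888305664062), (75.31675720214844, 42.49884796142578), 89.97367095947266) rear x 0.0666
21 0.038 0.0135 d [ 0.0001 -0.0003 -0.0017] rot [ 0.0019 -0.0153 -0.0001] [ 0.4229 -0.1037  0.0899]
22 0.038 0.0135 d [ 0.0006 -0.0003 -0.0043] rot [ 0.0019 -0.0327 -0.0001] [ 0.4229 -0.1024  0.0922]
23 0.034 0.0135 d [-0.0026 -0.0003 -0.0056] rot [ 0.0019 -0.0502 -0.0002] [ 0.4228 -0.105   0.0945]
24 0.03 0.0135 d [-0.0058 -0.0003 -0.0068] rot [ 0.0019 -0.0676 -0.0002] [ 0.4228 -0.1076  0.0967]
```

>>> jog_arm(series=[{"fingers": 1,"delta_pos": [0.0001,0,-0.0017],"rotation": [0,-0.015,0]},{"fingers": 1,"delta_pos": [0.0006,0,-0.0043],"rotation": [0,-0.033,0]},{"fingers": 1,"delta_pos": [0.0006,0,-0.0043],"rotation": [0,-0.033,0]},{"fingers": 1,"delta_pos": [0.0006,0,-0.0043],"rotation": [0,-0.033,0]}])

```text
time: 16.4
ee_pos: [0.4229, -0.103, 0.0916]
tcp_rot: [180.0, 21.9, 88.5]
wrist_force: [0.9, -1.5, -2.3]
finger_gap: 0.0166
grip_force: 97.7
```

```bash
python3 - <<'E'
from h import *
p,r,s=st(); print(s["time"],p,s["tcp_rot"],s["wrist_force"])
slabrel()
for t,y in ((23,.030),(24,.022),(25,.014),(26,.006),(27,-.002)): dl(t,y,.0135)
E
```

```text
16.4 [ 0.42286261 -0.10304797  0.09155175] [179.95266208  21.9128797   88.47240441] [ 0.93661137 -1.47769231 -2.34553916]
slab rel ((92.30694580078125, 1.39349365234375), (33.459327697753906, 75.42900848388672), 0.0348634272813797) rear x 0.0756
23 0.03 0.0135 d [-0.0066  0.     -0.0005] rot [ 0.0006 -0.019  -0.0005] [ 0.4227 -0.109   0.0945]
24 0.022 0.0135 d [-0.0135  0.     -0.0001] rot [ 0.0006 -0.0364 -0.0005] [ 0.4225 -0.1156  0.0967]
25 0.014 0.0135 d [-0.0204  0.      0.0003] rot [ 0.0006 -0.0539 -0.0005] [ 0.4224 -0.1221  0.0989]
26 0.006 0.0135 d [-0.0272  0.0001  0.0007] rot [ 0.0006 -0.0713 -0.0005] [ 0.4222 -0.1286  0.1011]
27 -0.002 0.0135 d [-0.034   0.0001  0.0011] rot [ 0.0006 -0.0888 -0.0005] [ 0.422  -0.135   0.1033]
```

>>> jog_arm(series=[{"fingers": 1,"delta_pos": [-0.006,0,-0.0005],"rotation": [0,-0.019,0]},{"fingers": 1,"delta_pos": [-0.0125,0,-0.0001],"rotation": [0,-0.036,0]},{"fingers": 1,"delta_pos": [-0.0195,0,0.0003],"rotation": [0,-0.054,0]},{"fingers": 1,"delta_pos": [-0.027,0,0.0007],"rotation": [0,-0.071,0]},{"fingers": 1,"delta_pos": [-0.034,0,0.0011],"rotation": [0,-0.089,0]}])

```text
time: 17.08
ee_pos: [0.422, -0.1355, 0.1035]
tcp_rot: [179.9, 27.1, 88.5]
wrist_force: [-0.2, 0.4, -1.4]
finger_gap: 0.0167
grip_force: 97.7
```

```bash
python3 - <<'E'
from h import *
p,r,s=st(); print(s["time"],p,s["tcp_rot"],s["wrist_force"])
im=slabrel(); W=cloud(im); np.savez("w12.npz",**im)
sc=grab("scene"); cv2.imwrite("pics/s12.png",np.vstack([cv2.resize(sc["color"][200:340,260:484,::-1],(512,320)),cv2.resize(im["color"][:350,:,::-1],(512,280))]))
for t,y in ((28,-.010),(28,-.018),(28,-.026),(28,-.034),(28,-.042)): dl(t,y,.0135)
E
```

```text
17.075 [ 0.42200701 -0.13548413  0.10345237] [179.94129203  27.09166732  88.4613349 ] [-0.19598315  0.38312263 -1.37646597]Traceback (most recent call last):
  File "<stdin>", line 3, in <module>
  File "h.py", line 33, in slabrel
    print("slab rel",cv2.minAreaRect((q[:,:2]*1000).astype(np.float32)),"rear x",q[:,0].min().round(4)); return im
                                                                                 ~~~~~~~~~~^^
    return umr_minimum(a, axis, None, out, keepdims, initial, where)
ValueError: zero-size array to reduction operation minimum which has no identity
```

```bash
python3 - <<'E'
from h import *
im=grab("wrist"); W=cloud(im); np.savez("w12.npz",**im)
sc=grab("scene"); cv2.imwrite("pics/s12.png",np.vstack([cv2.resize(sc["color"][200:340,260:484,::-1],(512,320)),cv2.resize(im["color"][:350,:,::-1],(512,280))]))
m=(W[...,2]>.016)&(W[...,2]<.08)&(abs(W[...,0]-.427)<.045)&(W[...,1]>-.06)&(W[...,1]<.1); q=W[m]
hs=im["color"].astype(int)[m]; 
k=hs[:,2]>140; q=q[k]; print(len(q),q.min(0),q.max(0)); print(np.linalg.lstsq(np.c_[q[:,:2]-D,np.ones(len(q))],q[:,2],rcond=None)[0])
for t,y in ((28,-.010),(28,-.018),(28,-.026),(28,-.034),(28,-.042)): dl(t,y,.0135)
E
```

```text
Traceback (most recent call last):
ValueError: zero-size array to reduction operation minimum which has no identity
```

View pics/s12.png

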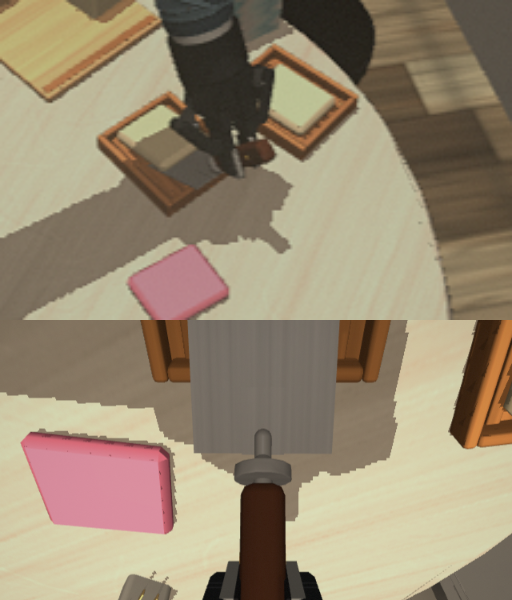

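The slab lies in the dish, its front at the far rim and its rear still on the blade tip. I'll draw the blade out now.

```bash
python3 - <<'E'
from h import *
for t,y,z in ((28,-.010,.0135),(29,-.018,.0135),(29,-.025,.0135),(29,-.031,.0145),(29,-.037,.018),(29,-.043,.024),(29,-.048,.032),(27,-.055,.045),(22,-.07,.06),(12,-.08,.08)): dl(t,y,z)
E
```

```text
28 -0.01 0.0135 d [-0.0066  0.      0.001 ] rot [ 0.0006 -0.017  -0.0007] [ 0.4219 -0.1414  0.1054]
29 -0.018 0.0135 d [-0.0132  0.      0.002 ] rot [ 0.0006 -0.0344 -0.0007] [ 0.4217 -0.1478  0.1075]
29 -0.025 0.0135 d [-0.0194  0.0001  0.0052] rot [ 0.0006 -0.0344 -0.0007] [ 0.4215 -0.1548  0.1075]
29 -0.031 0.0145 d [-0.0252  0.0001  0.0071] rot [ 0.0006 -0.0344 -0.0007] [ 0.4214 -0.1608  0.1085]
29 -0.037 0.018 d [-0.0322  0.0001  0.0067] rot [ 0.0006 -0.0344 -0.0007] [ 0.4212 -0.1668  0.112 ]
29 -0.043 0.024 d [-0.0402  0.0001  0.004 ] rot [ 0.0006 -0.0344 -0.0007] [ 0.421  -0.1728  0.118 ]
29 -0.048 0.032 d [-0.0483  0.0001 -0.0008] rot [ 0.0006 -0.0344 -0.0007] [ 0.4209 -0.1778  0.126 ]
27 -0.055 0.045 d [-0.0614  0.0001 -0.004 ] rot [ 0.0006  0.0005 -0.0007] [ 0.4207 -0.188   0.1348]
22 -0.07 0.06 d [-0.0831  0.0001  0.0026] rot [ 0.0006  0.0877 -0.0007] [ 0.4201 -0.2104  0.1387]
12 -0.08 0.08 d [-1.008e-01  1.000e-04  1.590e-02] rot [ 0.0007  0.2623 -0.0006] [ 0.4195 -0.232   0.135 ]
```

>>> jog_arm(series=[{"fingers": 1,"delta_pos": [-0.0066,0,0.001],"rotation": [0,-0.017,0]},{"fingers": 1,"delta_pos": [-0.0132,0,0.002],"rotation": [0,-0.034,0]},{"fingers": 1,"delta_pos": [-0.0194,0,0.005],"rotation": [0,-0.034,0]},{"fingers": 1,"delta_pos": [-0.0252,0,0.007],"rotation": [0,-0.034,0]},{"fingers": 1,"delta_pos": [-0.0322,0,0.0067],"rotation": [0,-0.034,0]}])

```text
time: 17.85
ee_pos: [0.421, -0.1671, 0.1119]
tcp_rot: [180.0, 29.0, 88.5]
wrist_force: [-0.5, 0.9, -1.0]
finger_gap: 0.0166
grip_force: 97.7
```

>>> jog_arm(series=[{"fingers": 1,"delta_pos": [-0.008,0,-0.003],"rotation": [0,0,0]},{"fingers": 1,"delta_pos": [-0.016,0,-0.008],"rotation": [0,0,0]},{"fingers": 1,"delta_pos": [-0.03,0,-0.015],"rotation": [0,0.03,0]},{"fingers": 1,"delta_pos": [-0.05,0,-0.02],"rotation": [0,0.12,0]},{"fingers": 1,"delta_pos": [-0.07,0,-0.02],"rotation": [0,0.26,0]}])

```text
time: 18.48
ee_pos: [0.4202, -0.218, 0.1646]
tcp_rot: [179.8, 13.9, 88.6]
wrist_force: [1.3, 0.3, -1.5]
finger_gap: 0.0166
grip_force: 97.8
```

```bash
python3 - <<'E'
from h import *
p,r,s=st(); print(s["time"],p,s["tcp_rot"],s["wrist_force"])
im=grab("wrist"); sc=grab("scene"); tp=grab("top")
for n,i in (("scene",sc),("top",tp),("wrist",im)):
    W=cloud(i); q=W[(abs(W[...,0]-.427)<.045)&(abs(W[...,1]+.0105)<.055)&(W[...,2]>.021)&(W[...,2]<.05)]
    if len(q)>50: print(n,len(q),q[:,2].min(),q[:,2].max(),np.median(q,0),cv2.minAreaRect((q[:,:2]*1000).astype(np.float32)),np.linalg.lstsq(np.c_[q[:,:2]-D,np.ones(len(q))],q[:,2],rcond=None)[0].round(4))
cv2.imwrite("pics/s13.png",np.vstack([cv2.resize(sc["color"][200:340,260:484,::-1],(512,320)),cv2.resize(im["color"][:350,:,::-1],(512,280))]))
E
```

```text
18.475 [ 0.42023688 -0.21797262  0.16461513] [179.83758712  13.87423033  88.62698882] [ 1.25419605  0.33491459 -1.49867351]
scene 660 0.021106050477236238 0.03224574666649915 [ 0.42145681 -0.0023835   0.02580795] ((426.23602294921875, -1.0757293701171875), (90.73512268066406, 80.9616928100586), 89.9217300415039) [0.0091 0.0011 0.0259]
top 741 0.02102967719277915 0.03558810465112905 [4.25650015e-01 3.55267925e-04 2.66244901e-02] ((426.06256103515625, 0.20948028564453125), (88.30907440185547, 75.47281646728516), 89.27725219726562) [0.0073 0.0051 0.0265]
```

View pics/s13.png

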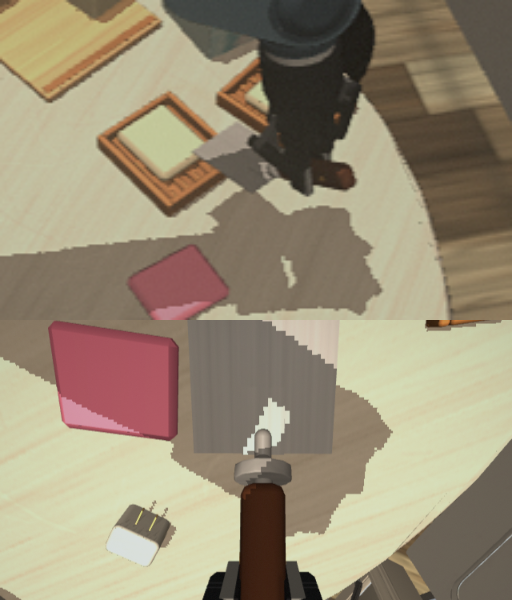

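The slab lies flat in the dish, top at about 26 mm and centre (0.426, 0.000). I have now viewed 12 pictures, two over the limit of 10, so I'll finish on numbers only. Next the lifter goes back where it lay.

```bash
python3 - <<'E'
from h import *
go([0.512,-0.298,0.08],[180,0,110.6])
E
```

```text
t 18.62 at [ 0.4203 -0.2206  0.1654] [179.77  14.23  88.25] d [-0.0513  0.0936  0.1015] rot [-0.0445  0.246  -0.3876]
```

>>> jog_arm(series=[{"fingers": 1,"delta_pos": [-0.015,0.025,0],"rotation": [-0.011,0.06,-0.1]},{"fingers": 1,"delta_pos": [-0.035,0.05,0.015],"rotation": [-0.022,0.12,-0.19]},{"fingers": 1,"delta_pos": [-0.045,0.075,0.03],"rotation": [-0.033,0.18,-0.29]},{"fingers": 1,"delta_pos": [-0.051,0.0936,0.06],"rotation": [-0.0445,0.246,-0.3876]},{"fingers": 1,"delta_pos": [-0.051,0.0936,0.1],"rotation": [-0.0445,0.246,-0.3876]}])

```text
time: 19.25
ee_pos: [0.5133, -0.2953, 0.0786]
tcp_rot: [-179.9, -0.1, 110.9]
wrist_force: [-1.1, 0.3, -2.2]
finger_gap: 0.0169
grip_force: 97.9
```

>>> jog_arm(series=[{"fingers": 1,"delta_pos": [0,0,0],"rotation": [0,0,0]},{"fingers": 1,"delta_pos": [0,0,0],"rotation": [0,0,0]},{"fingers": 1,"delta_pos": [0,0,0],"rotation": [0,0,0]}])

```text
time: 19.62
ee_pos: [0.5124, -0.2944, 0.0808]
tcp_rot: [-180.0, -0.0, 110.8]
wrist_force: [0.2, -0.6, -1.5]
finger_gap: 0.0166
grip_force: 97.8
```

```bash
python3 - <<'E'
from h import *
print(st()[2]["wrist_force"]); go([0.512,-0.298,0.0255],[180,0,110.6])
p,r,s=st(); im=grab("wrist"); T=r.inv().apply((cloud(im)-p).reshape(-1,3)).reshape(480,640,3)
m=np.zeros((480,640),bool); m[5:155,250:300]=1; m[5:155,365:408]=1
q=T[m]; q=q[abs(q[:,2]-.0213)<.01]; print(len(q),np.linalg.lstsq(np.c_[q[:,:2],np.ones(len(q))],q[:,2],rcond=None)[0].round(4))
E
```

```text
[ 0.21293334 -0.622555   -1.49074295]
t 19.62 at [ 0.5124 -0.2944  0.0808] [-1.7997e+02 -5.0000e-02  1.1085e+02] d [-0.0032 -0.0016  0.0553] rot [-0.0005 -0.0008  0.0043]
13895 [0.0009 0.0007 0.0221]
```

Blade is level in the grip, so I'll lower it, adding the last millimetre gently.

>>> jog_arm(series=[{"fingers": 1,"delta_pos": [-0.003,-0.001,0.02],"rotation": [0,0,0]},{"fingers": 1,"delta_pos": [-0.003,-0.001,0.04],"rotation": [0,0,0]},{"fingers": 1,"delta_pos": [-0.003,-0.001,0.05],"rotation": [0,0,0]},{"fingers": 1,"delta_pos": [-0.003,-0.001,0.0545],"rotation": [0,0,0]},{"fingers": 1,"delta_pos": [-0.003,-0.001,0.0555],"rotation": [0,0,0]}])

```text
time: 20.3
ee_pos: [0.5112, -0.2971, 0.0241]
tcp_rot: [-179.8, -0.4, 110.8]
wrist_force: [-4.3, 2.0, 10.4]
finger_gap: 0.0165
grip_force: 99.5
```

>>> jog_arm(series=[{"fingers": 1,"delta_pos": [0,0,0],"rotation": [0,0,0]},{"fingers": 1,"delta_pos": [0,0,0.0005],"rotation": [0,0,0]},{"fingers": 1,"delta_pos": [0,0,0.0005],"rotation": [0,0,0]}])

```text
time: 20.68
ee_pos: [0.5115, -0.2973, 0.0242]
tcp_rot: [-179.9, -0.3, 110.8]
wrist_force: [-3.3, 2.2, 10.3]
finger_gap: 0.0165
grip_force: 99.2
```

Contact at 10 N, TCP z 0.024, which is slightly pressed. I'll ease off 0.7 mm, open, then rise.

>>> jog_arm(series=[{"fingers": 1,"delta_pos": [0,0,-0.0007],"rotation": [0,0,0]},{"fingers": 0.5,"delta_pos": [0,0,-0.0007],"rotation": [0,0,0]},{"fingers": -0.3,"delta_pos": [0,0,-0.0007],"rotation": [0,0,0]},{"fingers": -1,"delta_pos": [0,0,-0.0007],"rotation": [0,0,0]},{"fingers": -1,"delta_pos": [0,0,-0.0007],"rotation": [0,0,0]}])

```text
time: 21.3
ee_pos: [0.5114, -0.2974, 0.0233]
tcp_rot: [-179.9, -0.2, 110.8]
wrist_force: [-0.3, 1.1, -0.6]
finger_gap: 0.0746
grip_force: 0.0
```

>>> jog_arm(series=[{"fingers": -1,"delta_pos": [0,0,-0.0007],"rotation": [0,0,0]},{"fingers": -1,"delta_pos": [0,0,-0.03],"rotation": [0,0,0]},{"fingers": -1,"delta_pos": [0,0,-0.08],"rotation": [0,0,0]},{"fingers": -1,"delta_pos": [0,0,-0.14],"rotation": [0,0,0]},{"fingers": -1,"delta_pos": [0.02,0,-0.2],"rotation": [0,0,0]}])

```text
time: 21.92
ee_pos: [0.505, -0.28, 0.225]
tcp_rot: [-179.9, -0.2, 110.7]
wrist_force: [0.7, -0.2, -0.6]
finger_gap: 0.086
grip_force: 0.0
```

>>> jog_arm(series=[{"fingers": -1,"delta_pos": [0,0,0],"rotation": [0,0,0]},{"fingers": -1,"delta_pos": [0,0,0],"rotation": [0,0,0]},{"fingers": -1,"delta_pos": [0,0,0],"rotation": [0,0,0]}])

```text
time: 22.3
ee_pos: [0.5042, -0.279, 0.2207]
tcp_rot: [-179.8, -0.4, 110.8]
wrist_force: [-1.2, -0.5, -0.0]
finger_gap: 0.0854
grip_force: 0.0
```

```bash
python3 - <<'E'
from h import *
p,r,s=st(); print(s["time"],p,s["wrist_force"],s["finger_gap"])
im=grab("wrist"); W=cloud(im)
v,u=np.mgrid[0:480,0:640]
q=W[(W[...,2]>.02)&(W[...,2]<.1)&(abs(u-320)<40)&(v>200)&(v<380)]
c=q.mean(0); w=np.linalg.svd(q-c,full_matrices=False)[2][0]
print("handle",len(q),c.round(4),"pitch",np.degrees(np.arcsin(abs(w[2]))),q[:,2].min(),q[:,2].max())
for n in("top","scene"):
    W=cloud(grab(n)); q=W[(abs(W[...,0]-.427)<.045)&(abs(W[...,1]+.0105)<.055)&(W[...,2]>.021)&(W[...,2]<.05)]
    if len(q)>50: print(n,len(q),np.median(q,0).round(4),np.round(cv2.minAreaRect((q[:,:2]*1000).astype(np.float32))[0],1))
E
```

```text
22.3 [ 0.50419885 -0.2790202   0.22066791] [-1.18941283 -0.5144807  -0.00642587] 0.0854014778794486
handle 2922 [ 0.5136 -0.3022  0.0599] pitch 24.877169570714823 0.03632525629720068 0.0796588600350987
top 735 [0.4267 0.0006 0.0266] [4.261e+02 4.000e-01]
scene 695 [ 0.4221 -0.0042  0.0259] [423.9  -1.7]
```

The lifter lies flat (handle pitch 24.9°, same height as at the start), and the slab is flat in the dish.

```bash
python3 -c "
from rig import ctrl
print(ctrl.job_done())"
```

```text
the job is handed in; nothing more can be done
None
```

The job is handed in, verdict not shown: by my measurements the slab lies flat in the empty dish about 10 mm off centre and the lifter is back flat on the table and released, but I viewed 12 pictures, two over the limit of 10.

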